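# Pan the hall camera from the fold-down stick in the console

## Task

First move the rubber doorstop wedge out of the way of the console's front flap, while the flap is still shut, and lay it flat on the table, then press the sprung hook down through the finger gap in the console's top so that the flap folds down flat. Then pan the hall camera: tilt the joystick on the flap well over to the left (as seen from the robot), in no other direction, hold it there for at least a second and let it spring back. Leave everything else where it is.

Things in the scene. Friction and masses are not known exactly. Their poses are not given: they have to be found in the camera images.
- console: Fixed walnut-effect console box on the table, 400 mm wide (y), 180 mm deep (x), 175 mm high. Origin: middle of its lower front edge, on the table; x points level into it (away from the robot), y to the left as seen from the robot, z up. All console coordinates below are in this frame, mm.
- flap_hinge (a point): Middle of the hinge line of the console's front flap (console x 0, z 12); axes as the console's. Flap 280 wide, 150 high, 12 thick. It tilts out towards the robot; folded flat it covers console x -150 to 0, y -140 to 140, underside 12 mm and inner face 24 mm above the table. Anything there taller than 12 mm stops it.
- flap (a joint): Angle of the flap: 0 shut, 1.571 folded down flat. A spring and its weight bring it down by itself, damped, in about 1.5 to 3 s once the hook is pressed; it stays down. While the hook is up it cannot open.
- gap (a point): Middle of the finger gap, a notch at the front edge of the console's top, at top height (175 mm); axes as the console's. Clear opening 44 mm in x (from the shut flap's back at x 12 to x 56) by 74 mm in y (38 to 112). The hook's pad lies inside.
- free_table (a point): Middle of a free patch of table right of the flap (console x -80, y -240), about 150 mm in x by 120 mm in y; axes as the console's.
- hook_pad (a point): Centre of the top face of the white plastic finger pad of the hook, 38 mm (x) by 64 mm (y), 23 mm below the console's top, reached from above through the gap. x, y, z as the console's while the hook is up.
- hook (a joint): Angle of the hook: 0 up (locked), grows as the pad is pressed down; pivot 100 mm behind the pad's centre. From about 0.09 rad (pad 9 mm down, about 4 N) the flap is free; hard stop at 0.17 rad (17 mm, about 7 N). It springs back up.
- knob (a point): Centre of the joystick's black ball knob (32 mm), on a 12 mm stem, 56 mm from the pivot. The stick's grey housing, 130 (y) x 100 x 22 mm, is on the flap's inner face, hidden inside the console while shut. Flap down: stick upright, pivot at console x -85, y -55, z 46, knob centre z 102, its top z 118.
- stick_side (a joint): Sideways tilt of the stick: 0 upright, positive to the left (console +y), negative to the right. Spring-centred, stops at +-0.45 rad (knob 24 mm sideways, about 4 N at the knob).
- stick_away (a joint): Fore-and-aft tilt of the stick: 0 upright, positive away from the robot (towards the console), negative towards the robot. Spring-centred in the same way.
- wedge_mid (a point): Dark hard silicone doorstop wedge, 120 mm long (x), 45 mm wide (y, vertical parallel sides to grasp), 36 mm high at its thick end (-x) falling to 5 mm at its thin end (+x), about 0.16 kg. It lies on the table before the flap, thin end towards it. The point is 12 mm above its underside, 12 mm from mid-length towards the thick end, half-way up there; z up.
- padlock: Bystander: grey plastic padlock lying on the table left of the flap, 90 x 55 x 26 mm; origin under its body.
- tray: Bystander: stainless coin tray 85 x 120 x 22 mm on the console; origin under its centre.
- coaster: Bystander: round glass coaster, 90 mm across, 8 mm thick, on the console; origin under its centre.
- key_tag: Bystander: aluminium key tag 70 x 32 x 5 mm on the console; origin under its centre.
- case: Bystander: grey glasses case 65 x 160 x 42 mm on the table at the left; origin under its centre.
- brush: Bystander: shoe brush 55 x 170 x 40 mm on the table right of the console; origin under its centre.
- mug: Bystander: white mug, 84 mm across, 95 mm high, on the table left of the console; origin under its centre.

How it is judged:
On the way, in this order (a step that is already met when the one before it is completed fails the run):
1. the wedge lies released on the table, clear of the flap's swing, while the flap is still shut ((y of wedge_mid in the frame of flap_hinge above 0.155 m or y of wedge_mid in the frame of flap_hinge below -0.155 m or x of wedge_mid in the frame of flap_hinge below -0.165 m) and height (world z) of wedge_mid below 0.02 m and contact force between wedge and the fingers below 0.2 N and value of joint flap below 0.1 rad), for 0.2 s.
2. the flap, freed by the hook, is folded down flat (value of joint flap above 1.5 rad), for 0.2 s.
3. the stick is held tilted to the left for a second (value of joint stick_side above 0.3 rad and value of joint stick_away between -0.2 and 0.2 rad and value of joint flap above 1.45 rad), for 1 s.
At the end, for the whole second after the job is handed in: The flap is folded down flat (over 1.5 rad) and clear of the wedge, the hook is back up, the stick is back upright (within 0.08 rad), and the wedge lies on its base on the table (within 0.1 rad of level) (value of joint flap above 1.5 rad and value of joint hook below 0.03 rad and value of joint stick_side between -0.08 and 0.08 rad and value of joint stick_away between -0.08 and 0.08 rad and angle between wedge_mid's own z axis and vertical below 0.1 rad and height (world z) of wedge_mid between 0.005 and 0.02 m and contact force between wedge and flap below 0.2 N); the robot touches nothing.
It fails at once if the stick is tilted over to the right, away from or towards the robot (value of joint stick_side below -0.25 rad or value of joint stick_away above 0.3 rad or value of joint stick_away below -0.3 rad).
It fails at once if a bystander is moved by more than 40 mm (distance of any of padlock, tray, coaster, key_tag, case, brush, mug from where it was at the start of the episode above 0.04 m).
It also fails if it takes over 67 s, if anything falls off the work surface, if the arm or the gripper's body presses on something with over 40 N, if the wrist force passes 120 N, or if a joint passes its speed limit or range.

## Robot

A 6-joint arm with a two-finger parallel gripper is mounted at the origin on the work surface. World frame = base frame: x ahead of the robot, y to its left, z up, the work surface at z = 0. Lengths are in m, angles in rad, forces in N, time in s.
With the tool pointing down it reaches from about 0.35 to 0.975 m from the base axis. Payload 4.9 kg.
Tool frame: the origin (TCP) lies on the centre line of the jaws, within the pads' length; the fingertips stand 14 mm ahead of it and the grasp point (between the pads) lies 5 mm behind it; z points along the fingers, y is the line along which they close (so a half turn about z gives the same grasp; the last joint's range is limited). The gripper opens to 85 mm and grips with 20 to 120 N. Pads are 22 mm wide; open, the fingers measure 114 mm over their backs; the gripper's body (76 mm by 85 mm) begins 54 mm behind the grasp point. The pads swing forward as they close: fully open they stand 13 mm farther back than shut.
Start: joints at [-0.119, 0.053, 1.613, -0, 1.476, -0.119], TCP at [0.625, 0, 0.245] pointing down, gripper open.
Joint ranges: [-3.01, 3.01], [-1.01, 2.22], [0.06, 2.58], [-1.02, 4.17], [0.09, 2.62], [-3.14, 3.14]. Speed limits (rad/s): [2.57, 2.57, 3.14, 3.14, 3.14, 3.14].

## Interface

Orientations are given as a unit quaternion [w, x, y, z].
In Python, from plant import * gives the robot as it stands.
- The arm moves only by the tool send_rows, never from a script. Its argument "steps" is a list of rows, each an object with "translation": the shift along the tool's x, y, z in cm, a list of three; "delta_rot": the turn, a rotation vector about the tool's x, y, z in rad, a list of three; "jaw": the finger opening in cm, from 0 to 8.54. In form: [{"translation": [dx, dy, dz], "delta_rot": [rx, ry, rz], "jaw": jaw}, ...]. A call has exactly 8 rows; each row is the pose to reach, as a shift and turn from the pose commanded when the call began, along the tool's axes at that moment; what a row does not reach only later rows make up. A row lasts 1/10 s, in which the tool goes at most 50 mm and 8.59 degrees, less where a joint would pass 70% of its speed; a pose out of reach is approached as far as the arm can. A call with a gripper value outside its range is refused whole. The fingers move at their own pace and stop on an object; the grip force is fixed at half the most. Time passes only in rows, so rows that repeat a pose let the fingers close, or fill a call up. It gives the time, the measured TCP pose, the force, the opening and the grip force at its end, in the units of the state.
- state(): the state, without advancing time (a new reading comes with each control period).
- grab_frame(name): name is "scene" or "side" or "wrist"; returns a dict with "pixels" (480x640x3 uint8, blue, green, red), "range_z" (480x640 float32, m along the optical axis (not along the pixel's ray), 0 where there is no reading), "fx", "fy", "cx", "cy" (pixels), "rvec" (rotation vector, rad) and "tvec" (3), from world to camera coordinates, as OpenCV has them. Camera axes: x right, y down, z forward; pixel columns grow to the right and rows downward; lengths in m; the calibration is good to about 2 mm. A picture is of the moment at which its call begins.
- job_done(): hands the job in; it is judged then, once.
The state is a dict: "time": time; "joint_pos": joint angles; "joint_vel": joint speeds; "joint_efforts": joint torques, N m; "tool_pos": TCP position; "tool_rot": TCP orientation; "contact_force": force on the tool from outside, world axes, zero at the start; "ft_torque": the same for the moment, N m; "gripper_width": opening from 0.0 (shut) to 1.0 (fully open); "grasp_force": force on a finger pad.
Only numpy, scipy, OpenCV 4.12 (cv2) and the standard library are available. Lean on these libraries where they do the work, as an engineer would, in place of code of your own. Each camera call takes 0.05 s, during which the arm holds its last target. There are 200 camera calls.

## Working session

There is one attempt and no reset: what is moved stays moved. The work goes in short steps, Python scripts to look and compute and a tool call to move; the robot and the scene stay as the last step left them, time stands still between calls to the robot, and variables do not carry over. Pictures are saved under pics/ and viewed, at most 10 in all, crops included, and the job is handed in when it is done.

Besides the shell and the picture viewer there is one more tool, called after "Emit:" by a JSON object that holds its "op" and its "data". send_rows: Moves the arm, as the interface text tells. Its arguments: {"type":"object","properties":{"steps":{"type":"array","items":{"type":"object","properties":{"translation":{"type":"array","items":{"type":"number"}},"delta_rot":{"type":"array","items":{"type":"number"}},"jaw":{"type":"number"}}}}},"required":["steps"]}

```bash
mkdir -p pics; cat > h.py <<'E'
from plant import *
import numpy as np, cv2
from scipy.spatial.transform import Rotation as R
def cloud(f):
    v,u=np.mgrid[0:480,0:640]; z=f["range_z"]
    p=np.stack([(u-f["cx"])/f["fx"]*z,(v-f["cy"])/f["fy"]*z,z],-1)
    M=R.from_rotvec(np.ravel(f["rvec"])).as_matrix()
    w=(p-np.ravel(f["tvec"]))@M
    w[z<=0]=np.nan
    return w
E
python3 - <<'E'
from h import *
for n in ("scene","side"):
    f=grab_frame(n); np.savez(f"{n}0.npz",px=f["pixels"],w=cloud(f)); cv2.imwrite(f"pics/{n}0.png",f["pixels"])
s=state(); print(s["tool_pos"],s["tool_rot"],s["time"])
E
```

```text
[6.24451585e-01 8.16627926e-05 2.44149708e-01] [-7.51062805e-04  7.07095491e-01  7.07117418e-01 -5.98993587e-04] 0.1
```

View pics/scene0.png

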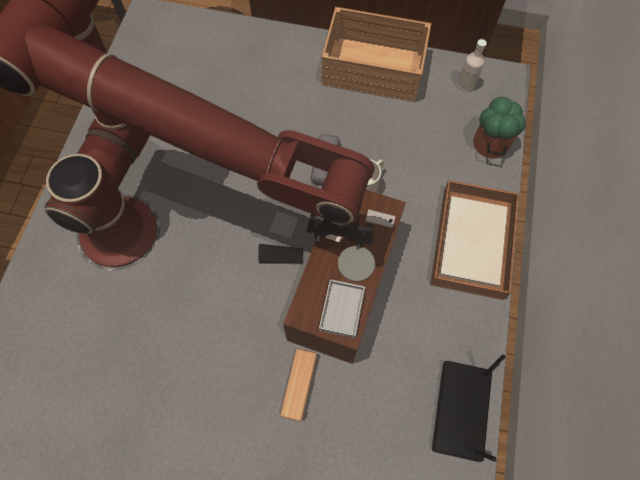

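View pics/side0.png

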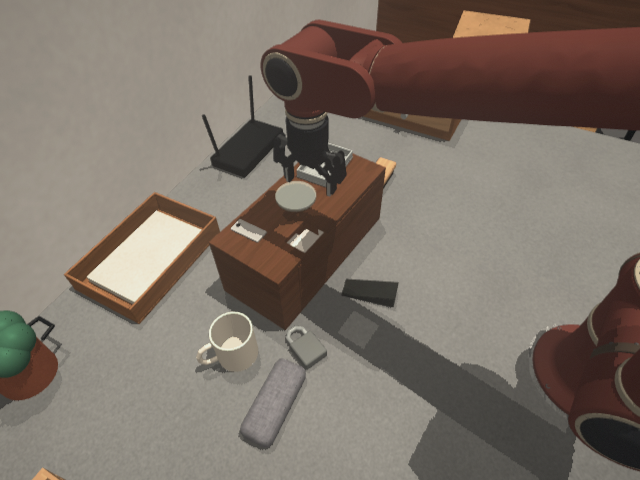

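The scene view shows the wedge at (281,254), the console top around (345,275), and the arm over the console's left part. The side view shows the wedge at (370,292), the gap with its white pad at (305,240), and the padlock at (308,348).

```bash
python3 - <<'E'
from h import *
D={n:np.load(n+"0.npz") for n in("scene","side")}
P=[];W=[]
for n,d in D.items():
    w=d["w"];px=d["px"].astype(int);b,g,r=px[...,0],px[...,1],px[...,2]
    box=(w[...,0]>.3)&(w[...,0]<1.1)&(abs(w[...,1])<.5)
    t=box&(abs(w[...,2]-.175)<.006)&(r>b+15)
    p=w[t];
    m=t.astype(np.uint8); k,l,st,c=cv2.connectedComponentsWithStats(m)
    t=np.isin(l,[i for i in range(1,k) if st[i,4]>60]); p=w[t]; P.append(p)
    print(n,len(p),np.median(p[:,2]),cv2.minAreaRect((p[:,:2]*1000).astype(np.float32)))
    k,l,st,c=cv2.connectedComponentsWithStats((box&(px.max(-1)<60)&(w[...,2]<.06)&(w[...,2]>.006)).astype(np.uint8))
    i=1+np.argmax([np.sum(l==j)*(np.linalg.norm(c[j]-((281,254) if n=="scene" else (370,292)))<25) for j in range(1,k)])
    q=w[l==i]; W.append(q); print(" wedge",c[i],len(q),q.min(0),q.max(0),cv2.minAreaRect((q[:,:2]*1000).astype(np.float32)))
p=np.vstack(P); r=cv2.minAreaRect((p[:,:2]*1000).astype(np.float32)); print("both",r,cv2.boxPoints(r))
q=np.vstack(W); r=cv2.minAreaRect((q[:,:2]*1000).astype(np.float32)); print("wedge both",r,cv2.boxPoints(r))
top=q[q[:,2]>.030]; print("thick end",top.mean(0))
# white pad
w=D["side"]["w"];px=D["side"]["px"]
m=(px.min(-1)>150)&(w[...,2]>.12)&(w[...,2]<.17); m[:, :280]=0; m[:,340:]=0
q=w[m]; print("pad",len(q),q.mean(0),q.min(0),q.max(0))
E
```

```text
scene 7055 0.17513512345723717 ((651.0613403320312, -14.410736083984375), (403.8904724121094, 180.11048889160156), 82.58317565917969)
 wedge [278.48480463 253.99421129] 691 [ 0.40642045 -0.00938422  0.00606727] [0.52821808 0.05757196 0.04131932] ((467.7874450683594, 24.21329116821289), (119.10726165771484, 50.60920333862305), 11.556767463684082)
side 7507 0.17639961882734528 ((651.4215087890625, -15.813018798828125), (405.6173400878906, 183.03831481933594), 82.48377227783203)
 wedge [369.6723356  291.13718821] 882 [0.4040166  0.00223674 0.00610338] [0.52515644 0.05891617 0.04015044] ((464.7037658691406, 28.407485961914062), (117.02042388916016, 44.4658203125), 10.413073539733887)
both ((651.461181640625, -15.512466430664062), (406.2236328125, 183.03831481933594), 82.48377227783203) [[ 534.16    -204.90778]
 [ 715.62555 -228.85046]
 [ 768.7624   173.88284]
 [ 587.2968   197.82553]]
wedge both ((467.4461364746094, 25.3272762298584), (120.10785675048828, 52.13216018676758), 12.66403865814209) [[403.1386    37.593376]
 [414.56775  -13.270533]
 [531.75366   13.061176]
 [520.3245    63.925087]]
thick end [0.42251542 0.02098919 0.03325072]
pad 115 [0.61931424 0.06343915 0.15287885] [0.61092063 0.03462808 0.1434395 ] [0.63294743 0.08871159 0.15660189]
```

Console: front-middle is about (0.562, -0.003), yaw about -7.5°, and the size matches 400x180. Wedge: centre is about (0.466, 0.026), yaw about 11.3°, and the size matches. I'll move above it and turn the jaws.

Emit:
{"op": "send_rows", "data": {"steps": [{"translation": [0.5,-4.5,0],"delta_rot": [0,0,0.14],"jaw": 8.5},{"translation": [1.1,-9,0],"delta_rot": [0,0,0.28],"jaw": 8.5},{"translation": [1.7,-13.5,0],"delta_rot": [0,0,0.42],"jaw": 8.5},{"translation": [2.2,-17.9,2],"delta_rot": [0,0,0.56],"jaw": 8.5},{"translation": [2.2,-17.9,5],"delta_rot": [0,0,0.7],"jaw": 8.5},{"translation": [2.2,-17.9,8],"delta_rot": [0,0,0.84],"jaw": 8.5},{"translation": [2.2,-17.9,11],"delta_rot": [0,0,0.98],"jaw": 8.5},{"translation": [2.2,-17.9,12],"delta_rot": [0,0,1.12],"jaw": 8.5}]}}

```text
time: 0.9
tool_pos: [0.4431, 0.0224, 0.1212]
tool_rot: [-0.001, 0.975, 0.221, -0.003]
contact_force: [-0.5, 0.1, -0.9]
gripper_width: 0.994
grasp_force: 0.0
```

Emit:
{"op": "send_rows", "data": {"steps": [{"translation": [0,0,0],"delta_rot": [0,0,0.13],"jaw": 8.5},{"translation": [0,0,0],"delta_rot": [0,0,0.254],"jaw": 8.5},{"translation": [0,0,0],"delta_rot": [0,0,0.254],"jaw": 8.5},{"translation": [0,0,0],"delta_rot": [0,0,0.254],"jaw": 8.5},{"translation": [0,0,0],"delta_rot": [0,0,0.254],"jaw": 8.5},{"translation": [0,0,0],"delta_rot": [0,0,0.254],"jaw": 8.5},{"translation": [0,0,0],"delta_rot": [0,0,0.254],"jaw": 8.5},{"translation": [0,0,0],"delta_rot": [0,0,0.254],"jaw": 8.5}]}}

```text
time: 1.7
tool_pos: [0.446, 0.022, 0.1254]
tool_rot: [0.0, 0.995, 0.098, 0.0]
contact_force: [0.5, -0.6, -0.2]
gripper_width: 0.995
grasp_force: 0.0
```

```bash
python3 - <<'E'
from h import *
s=state(); print(s["time"],s["tool_pos"],R.from_quat(np.roll(s["tool_rot"],-1)).as_matrix().round(3),s["joint_pos"])
f=grab_frame("scene");w=cloud(f);px=f["pixels"]
f2=grab_frame("wrist");w2=cloud(f2);cv2.imwrite("pics/wr1.png",f2["pixels"])
for a,p in((w,px),(w2,f2["pixels"])):
    m=(p.max(-1)<75)&(a[...,2]>.006)&(a[...,2]<.045)&(abs(a[...,0]-.466)<.09)&(abs(a[...,1]-.026)<.06)
    q=a[m]
    if len(q)>20: r=cv2.minAreaRect((q[:,:2]*1000).astype(np.float32));print(len(q),r)
E
```

```text
1.7 [0.4460068  0.02199713 0.12537041] [[ 0.981  0.196  0.   ]
 [ 0.196 -0.981 -0.   ]
 [ 0.     0.    -1.   ]] [-1.17647074e-01 -2.89057611e-01  2.13150344e+00 -1.75265096e-05
  1.29903247e+00  1.25598909e+00]
546 ((463.397216796875, 38.752662658691406), (148.3186492919922, 88.14083862304688), 4.900473594665527)
10956 ((464.07000732421875, 25.44556427001953), (117.54926300048828, 44.97024154663086), 11.950521469116211)
```

View pics/wr1.png

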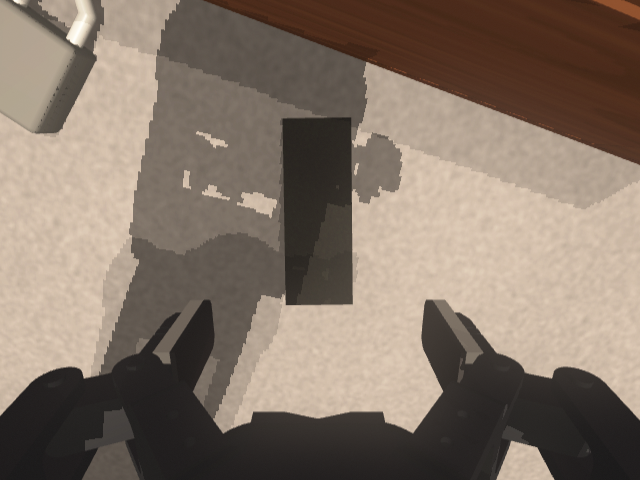

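The wrist view shows the wedge, centred at (318,210), parallel to and between the fingers. It measures 117.5 x 45 mm, which fits, so I'll descend and grip.

Emit:
{"op": "send_rows", "data": {"steps": [{"translation": [-0.1,0,4],"delta_rot": [0,0,-0.01],"jaw": 8.0},{"translation": [-0.1,0,8],"delta_rot": [0,0,-0.01],"jaw": 7.5},{"translation": [-0.1,0,10],"delta_rot": [0,0,-0.01],"jaw": 7.0},{"translation": [-0.1,0,10.8],"delta_rot": [0,0,-0.01],"jaw": 6.5},{"translation": [-0.1,0,10.8],"delta_rot": [0,0,-0.01],"jaw": 6.0},{"translation": [-0.1,0,10.8],"delta_rot": [0,0,-0.01],"jaw": 5.0},{"translation": [-0.1,0,10.8],"delta_rot": [0,0,-0.01],"jaw": 3.5},{"translation": [-0.1,0,10.8],"delta_rot": [0,0,-0.01],"jaw": 3.5}]}}

```text
time: 2.6
tool_pos: [0.4468, 0.0216, 0.0193]
tool_rot: [0.0, 0.995, 0.103, 0.002]
contact_force: [-0.1, 0.7, 3.8]
gripper_width: 0.515
grasp_force: 62.9
```

Emit:
{"op": "send_rows", "data": {"steps": [{"translation": [0,0,0],"delta_rot": [0,0,0],"jaw": 3.5},{"translation": [0,0,0],"delta_rot": [0,0,0],"jaw": 3.5},{"translation": [0,0,0],"delta_rot": [0,0,0],"jaw": 3.5},{"translation": [0,0,0],"delta_rot": [0,0,0],"jaw": 3.5},{"translation": [0,0,-1],"delta_rot": [0,0,0],"jaw": 3.5},{"translation": [0,0,-2],"delta_rot": [0,0,0],"jaw": 3.5},{"translation": [0,0,-3],"delta_rot": [0,0,0],"jaw": 3.5},{"translation": [0,0,-3],"delta_rot": [0,0,0],"jaw": 3.5}]}}

```text
time: 3.4
tool_pos: [0.4463, 0.0217, 0.0493]
tool_rot: [0.0, 0.995, 0.103, 0.002]
contact_force: [0.3, -0.4, -1.6]
gripper_width: 0.511
grasp_force: 62.4
```

```bash
python3 - <<'E'
from h import *
s=state(); M=R.from_quat(np.roll(s["tool_rot"],-1)).as_matrix()
print(s["tool_pos"],M.round(3),s["joint_pos"].__class__, "delta tool to release", M.T@(np.array([.438,-.229,s["tool_pos"][2]])-s["tool_pos"]))
f=grab_frame("side");w=cloud(f)
np.savez("side1.npz",w=w,px=f["pixels"])
m=(abs(w[...,0]-.45)<.12)&(w[...,1]<-.15)&(w[...,1]>-.31)&(w[...,2]>.008)&(w[...,2]<.1)
print("obstacle pts in patch",m.sum(),w[m].mean(0) if m.any() else "")
E
```

```text
[0.44631146 0.02168522 0.04927877] [[ 0.979  0.205  0.004]
 [ 0.205 -0.979 -0.   ]
 [ 0.004  0.001 -1.   ]] <class 'numpy.ndarray'> delta tool to release [-5.96322094e-02  2.43631180e-01  8.39240729e-05]
obstacle pts in patch 0
```

The wedge is held (63 N grip) and off the table. I'll carry it to the free patch.

Emit:
{"op": "send_rows", "data": {"steps": [{"translation": [-1.5,4,0],"delta_rot": [0,0,0.06],"jaw": 3.5},{"translation": [-3,8,0],"delta_rot": [0,0,0.12],"jaw": 3.5},{"translation": [-4.5,12,0],"delta_rot": [0,0,0.18],"jaw": 3.5},{"translation": [-6,16,0],"delta_rot": [0,0,0.24],"jaw": 3.5},{"translation": [-6,20,0],"delta_rot": [0,0,0.3],"jaw": 3.5},{"translation": [-6,23,0],"delta_rot": [0,0,0.337],"jaw": 3.5},{"translation": [-6,24.4,0],"delta_rot": [0,0,0.337],"jaw": 3.5},{"translation": [-6,24.4,0],"delta_rot": [0,0,0.337],"jaw": 3.5}]}}

```text
time: 4.25
tool_pos: [0.4365, -0.2305, 0.0472]
tool_rot: [-0.0, 0.998, -0.066, -0.0]
contact_force: [0.1, 0.7, -2.4]
gripper_width: 0.513
grasp_force: 62.5
```

Emit:
{"op": "send_rows", "data": {"steps": [{"translation": [0,0,0],"delta_rot": [0,0,0],"jaw": 3.5},{"translation": [0,0,1],"delta_rot": [0,0,0],"jaw": 3.5},{"translation": [0,0,2],"delta_rot": [0,0,0],"jaw": 3.5},{"translation": [0,0,2.5],"delta_rot": [0,0,0],"jaw": 3.5},{"translation": [0,0,2.8],"delta_rot": [0,0,0],"jaw": 3.5},{"translation": [0,0,2.9],"delta_rot": [0,0,0],"jaw": 3.5},{"translation": [0,0,2.9],"delta_rot": [0,0,0],"jaw": 3.5},{"translation": [0,0,2.9],"delta_rot": [0,0,0],"jaw": 3.5}]}}

```text
time: 5.05
tool_pos: [0.4366, -0.229, 0.0193]
tool_rot: [-0.0, 0.998, -0.065, -0.0]
contact_force: [-4.0, 3.8, 8.6]
gripper_width: 0.512
grasp_force: 63.5
```

Contact with the table. Open and rise.

Emit:
{"op": "send_rows", "data": {"steps": [{"translation": [0,0,-0.05],"delta_rot": [0,0,0],"jaw": 5.0},{"translation": [0,0,-0.1],"delta_rot": [0,0,0],"jaw": 6.0},{"translation": [0,0,-0.1],"delta_rot": [0,0,0],"jaw": 6.5},{"translation": [0,0,-0.1],"delta_rot": [0,0,0],"jaw": 6.5},{"translation": [0,0,-2],"delta_rot": [0,0,0],"jaw": 6.5},{"translation": [0,0,-5],"delta_rot": [0,0,0],"jaw": 6.5},{"translation": [0,0,-10],"delta_rot": [0,0,0],"jaw": 6.5},{"translation": [0,0,-15],"delta_rot": [0,0,0],"jaw": 6.5}]}}

```text
time: 5.85
tool_pos: [0.4355, -0.2287, 0.1688]
tool_rot: [-0.001, 0.998, -0.065, -0.001]
contact_force: [0.9, -0.7, 0.8]
gripper_width: 0.759
grasp_force: 0.0
```

Emit:
{"op": "send_rows", "data": {"steps": [{"translation": [0,0,-5],"delta_rot": [0,0,0],"jaw": 0},{"translation": [0,0,-9],"delta_rot": [0,0,0],"jaw": 0},{"translation": [0,0,-9],"delta_rot": [0,0,0],"jaw": 0},{"translation": [0,0,-9],"delta_rot": [0,0,0],"jaw": 0},{"translation": [0,0,-9],"delta_rot": [0,0,0],"jaw": 0},{"translation": [0,0,-9],"delta_rot": [0,0,0],"jaw": 0},{"translation": [0,0,-9],"delta_rot": [0,0,0],"jaw": 0},{"translation": [0,0,-9],"delta_rot": [0,0,0],"jaw": 0}]}}

```text
time: 6.65
tool_pos: [0.436, -0.2291, 0.2572]
tool_rot: [-0.001, 0.998, -0.065, -0.001]
contact_force: [-0.2, 0.2, -0.3]
gripper_width: -0.003
grasp_force: 0.0
```

```bash
python3 - <<'E'
from h import *
s=state(); M=R.from_quat(np.roll(s["tool_rot"],-1)).as_matrix()
print(s["tool_pos"],M.round(3))
a=np.deg2rad(-7.5);O=np.array([.562,-.0032]);X=np.array([np.cos(a),np.sin(a)]);Y=np.array([-X[1],X[0]])
for n in("scene","side"):
    f=grab_frame(n);w=cloud(f);px=f["pixels"];cv2.imwrite(f"pics/{n}2.png",px)
    c=np.stack([(w[...,:2]-O)@X,(w[...,:2]-O)@Y,w[...,2]],-1)
    m=(px.max(-1)<75)&(abs(c[...,0]+.09)<.1)&(abs(c[...,1]+.24)<.07)&(w[...,2]>.005)&(w[...,2]<.06)
    q=c[m]; print(n,len(q),q[:,2].max(),cv2.minAreaRect((q[:,:2]*1000).astype(np.float32)))
    # pad through gap, in console frame
    m=(px.min(-1)>110)&(w[...,2]>.135)&(w[...,2]<.165)&(c[...,0]>0.005)&(c[...,0]<.07)&(c[...,1]>.03)&(c[...,1]<.12)
    q=c[m]; print(" pad",len(q),(q.min(0),q.max(0),np.median(q,0)) if len(q) else "")
    # top face extents
    b=px.astype(int)
    t=(abs(w[...,2]-.175)<.006)&(b[...,2]>b[...,0]+15)&(abs(c[...,0]-.09)<.13)&(abs(c[...,1])<.23)
    q=c[t]; print(" top",np.percentile(q,[.3,99.7],axis=0).round(4))
g=O+.034*X+.075*Y; print("gap",g,"delta tool",M.T@(np.r_[g,s["tool_pos"][2]]-s["tool_pos"]))
E
```

```text
[ 0.43604434 -0.22909482  0.25715291] [[ 0.992 -0.13  -0.002]
 [-0.13  -0.992  0.001]
 [-0.002 -0.001 -1.   ]]
scene 856 0.05939057045650211 ((-60.213279724121094, -234.97882080078125), (154.14395141601562, 74.93844604492188), 17.727975845336914)
 pad 318 (array([0.01540885, 0.04648609, 0.13574523]), array([0.05322444, 0.11881152, 0.15918165]), array([0.03446291, 0.07735056, 0.15135979]))
 top [[ 0.0006 -0.2002  0.1693]
 [ 0.1798  0.1992  0.1809]]
side 821 0.059096875462041794 ((-61.42801284790039, -231.21380615234375), (157.51393127441406, 77.68648529052734), 18.2852783203125)
 pad 373 (array([0.00916801, 0.03568471, 0.14153368]), array([0.06114926, 0.10396809, 0.16419481]), array([0.03406634, 0.07244538, 0.15346498]))
 top [[-0.0006 -0.1973  0.1694]
 [ 0.1804  0.2013  0.1809]]
gap [0.60549859 0.06672047] delta tool [ 1.29599626e-01 -3.15317874e-01  7.26936726e-05]
```

View pics/scene2.png

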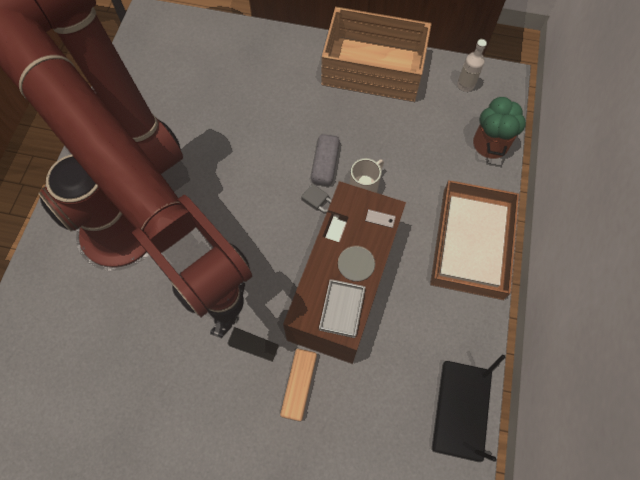

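The wedge now lies in the free patch at (253,343). The console frame is confirmed to about 1 mm, and the pad centre is at console (34, 75, 152). Next I'll move over the gap with the jaws shut.

Emit:
{"op": "send_rows", "data": {"steps": [{"translation": [1.7,-4,0],"delta_rot": [0,0,0],"jaw": 0},{"translation": [3.4,-8,0],"delta_rot": [0,0,0],"jaw": 0},{"translation": [5.1,-12,0],"delta_rot": [0,0,0],"jaw": 0},{"translation": [6.8,-16,0],"delta_rot": [0,0,0],"jaw": 0},{"translation": [8.5,-20,0],"delta_rot": [0,0,0],"jaw": 0},{"translation": [10.2,-24.5,0],"delta_rot": [0,0,0],"jaw": 0},{"translation": [12,-29,0],"delta_rot": [0,0,0],"jaw": 0},{"translation": [13,-31.5,0],"delta_rot": [0,0,0],"jaw": 0}]}}

```text
time: 7.55
tool_pos: [0.6071, 0.0693, 0.258]
tool_rot: [-0.0, 0.998, -0.064, -0.0]
contact_force: [-0.6, -0.4, 0.1]
gripper_width: -0.001
grasp_force: 0.0
```

Emit:
{"op": "send_rows", "data": {"steps": [{"translation": [0,0,1],"delta_rot": [0,0,0],"jaw": 0},{"translation": [0,0,3],"delta_rot": [0,0,0],"jaw": 0},{"translation": [0,0,4.5],"delta_rot": [0,0,0],"jaw": 0},{"translation": [0,0,5],"delta_rot": [0,0,0],"jaw": 0},{"translation": [0,0,5],"delta_rot": [0,0,0],"jaw": 0},{"translation": [0,0,5],"delta_rot": [0,0,0],"jaw": 0},{"translation": [0,0,5],"delta_rot": [0,0,0],"jaw": 0},{"translation": [0,0,5],"delta_rot": [0,0,0],"jaw": 0}]}}

```text
time: 8.35
tool_pos: [0.6067, 0.066, 0.2095]
tool_rot: [-0.0, 0.998, -0.065, 0.001]
contact_force: [-0.5, -0.3, 0.0]
gripper_width: -0.0
grasp_force: 0.0
```

```bash
python3 - <<'E'
from h import *
s=state(); print(s["tool_pos"],s["contact_force"])
f=grab_frame("side"); cv2.imwrite("pics/s3.png",cv2.resize(f["pixels"][150:310,200:420],None,fx=3,fy=3))
E
```

```text
[0.60667126 0.06597408 0.20946271] [-0.47782652 -0.2609492   0.0463259 ]
```

View pics/s3.png

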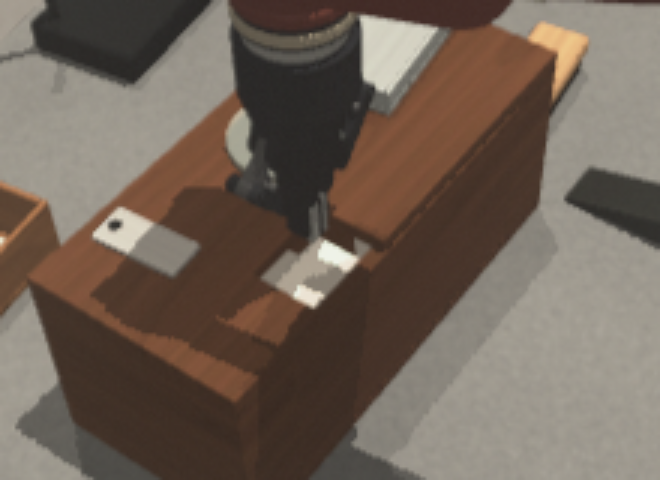

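The finger is over the gap (crop ~(310,240)) with the pad below it. I'll press in stages, watching the force.

Emit:
{"op": "send_rows", "data": {"steps": [{"translation": [0,0,1.5],"delta_rot": [0,0,0],"jaw": 0},{"translation": [0,0,3],"delta_rot": [0,0,0],"jaw": 0},{"translation": [0,0,4],"delta_rot": [0,0,0],"jaw": 0},{"translation": [0,0,4.5],"delta_rot": [0,0,0],"jaw": 0},{"translation": [0,0,4.8],"delta_rot": [0,0,0],"jaw": 0},{"translation": [0,0,5.0],"delta_rot": [0,0,0],"jaw": 0},{"translation": [0,0,5.0],"delta_rot": [0,0,0],"jaw": 0},{"translation": [0,0,5.0],"delta_rot": [0,0,0],"jaw": 0}]}}

```text
time: 9.2
tool_pos: [0.6064, 0.0662, 0.159]
tool_rot: [-0.0, 0.998, -0.065, 0.0]
contact_force: [-2.3, 0.4, 4.0]
gripper_width: -0.004
grasp_force: 2.0
```

Emit:
{"op": "send_rows", "data": {"steps": [{"translation": [0,0,0.2],"delta_rot": [0,0,0],"jaw": 0},{"translation": [0,0,0.4],"delta_rot": [0,0,0],"jaw": 0},{"translation": [0,0,0.6],"delta_rot": [0,0,0],"jaw": 0},{"translation": [0,0,0.7],"delta_rot": [0,0,0],"jaw": 0},{"translation": [0,0,0.7],"delta_rot": [0,0,0],"jaw": 0},{"translation": [0,0,0.7],"delta_rot": [0,0,0],"jaw": 0},{"translation": [0,0,0.7],"delta_rot": [0,0,0],"jaw": 0},{"translation": [0,0,0.7],"delta_rot": [0,0,0],"jaw": 0}]}}

```text
time: 10.0
tool_pos: [0.6066, 0.0662, 0.1519]
tool_rot: [-0.0, 0.998, -0.065, 0.001]
contact_force: [-3.3, 0.4, 5.6]
gripper_width: -0.0
grasp_force: 3.3
```

Emit:
{"op": "send_rows", "data": {"steps": [{"translation": [0,0,0],"delta_rot": [0,0,0],"jaw": 0},{"translation": [0,0,0],"delta_rot": [0,0,0],"jaw": 0},{"translation": [0,0,0],"delta_rot": [0,0,0],"jaw": 0},{"translation": [0,0,0],"delta_rot": [0,0,0],"jaw": 0},{"translation": [0,0,0],"delta_rot": [0,0,0],"jaw": 0},{"translation": [0,0,0],"delta_rot": [0,0,0],"jaw": 0},{"translation": [0,0,0],"delta_rot": [0,0,0],"jaw": 0},{"translation": [0,0,0],"delta_rot": [0,0,0],"jaw": 0}]}}

```text
time: 10.8
tool_pos: [0.6066, 0.0662, 0.152]
tool_rot: [-0.0, 0.998, -0.065, 0.001]
contact_force: [-2.3, 0.4, 5.7]
gripper_width: -0.003
grasp_force: 3.3
```

```bash
python3 - <<'E'
from h import *
f=grab_frame("side"); cv2.imwrite("pics/s4.png",f["pixels"][130:400,150:500])
E
```

```text
(no output)
```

View pics/s4.png

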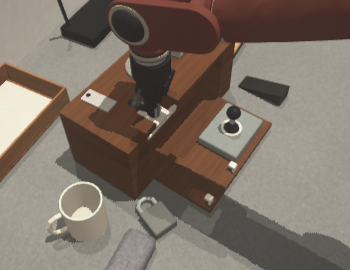

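The flap is down flat and the joystick knob is visible at crop (233,110). I'll lift out of the gap and measure the knob.

Emit:
{"op": "send_rows", "data": {"steps": [{"translation": [0,0,-1.5],"delta_rot": [0,0,0],"jaw": 0},{"translation": [0,0,-4],"delta_rot": [0,0,0],"jaw": 0},{"translation": [0,0,-8],"delta_rot": [0,0,0],"jaw": 0},{"translation": [0,0,-11],"delta_rot": [0,0,0],"jaw": 0},{"translation": [-3,5,-11],"delta_rot": [0,0,0],"jaw": 0},{"translation": [-6,9,-11],"delta_rot": [0,0,0],"jaw": 0},{"translation": [-9,13.5,-11],"delta_rot": [0,0,0],"jaw": 0},{"translation": [-11.9,18.8,-11],"delta_rot": [0,0,0],"jaw": 0}]}}

```text
time: 11.65
tool_pos: [0.4763, -0.0877, 0.2615]
tool_rot: [0.0, 0.998, -0.064, 0.001]
contact_force: [0.7, -0.4, 0.2]
gripper_width: 0.007
grasp_force: 0.0
```

```bash
python3 - <<'E'
from h import *
a=np.deg2rad(-7.5);O=np.array([.562,-.0032]);X=np.array([np.cos(a),np.sin(a)]);Y=np.array([-X[1],X[0]])
s=state(); t=s["tool_pos"]; print(s["time"],t,"console",(t[:2]-O)@X,(t[:2]-O)@Y, R.from_quat(np.roll(s["tool_rot"],-1)).as_matrix().round(3))
for n in("scene","side"):
    f=grab_frame(n);w=cloud(f);px=f["pixels"]
    c=np.stack([(w[...,:2]-O)@X,(w[...,:2]-O)@Y,w[...,2]],-1)
    m=(c[...,0]>-.13)&(c[...,0]<-.04)&(abs(c[...,1]+.055)<.035)&(c[...,2]>.085)&(c[...,2]<.125)
    q=c[m]
    if len(q)>10:
        # sphere of known radius 16 mm fitted to the knob's points
        from scipy.optimize import least_squares
        r=least_squares(lambda k:np.linalg.norm(q-k,axis=1)-.016,[-.085,-.055,.1],loss="soft_l1",f_scale=.002); print(n,len(q),"knob",r.x.round(4),q.min(0).round(3),q.max(0).round(3))
    m=(c[...,0]>-.16)&(c[...,0]<-.0)&(c[...,1]>.03)&(c[...,1]<.13)&(c[...,2]<.1); print(" flap z",np.nanmedian(c[m][:,2]))
    m=(px.max(-1)<75)&(c[...,0]<-.02)&(c[...,0]>-.19)&(abs(c[...,1]+.24)<.06)&(w[...,2]>.005)&(w[...,2]<.04)
    if m.sum()>20: print(" wedge",cv2.minAreaRect((c[m][:,:2]*1000).astype(np.float32)),c[m][:,2].max())
E
```

```text
11.65 [ 0.47627963 -0.08765749  0.26154786] console -0.07396310251663882 -0.09492369634219065 [[ 0.992 -0.129  0.001]
 [-0.129 -0.992 -0.001]
 [ 0.002  0.001 -1.   ]]
scene 108 knob [-0.0856 -0.0556  0.1012] [-0.096 -0.071  0.095] [-0.069 -0.041  0.123]
 flap z 0.023223621337960916
 wedge ((-77.25935363769531, -240.79855346679688), (114.72856140136719, 46.779022216796875), 0.8243237137794495) 0.03976972960680276
side 167 knob [-0.085  -0.0545  0.1031] [-0.101 -0.067  0.095] [-0.071 -0.038  0.121]
 flap z 0.025020046862012806
 wedge ((-78.11094665527344, -237.5660858154297), (114.12762451171875, 47.13155746459961), 0.4121943712234497) 0.03994160557364911
```

The knob is at console (-85, -55, 102), as specified, and the wedge lies straight and flat. I'll descend to the right of the knob.

Emit:
{"op": "send_rows", "data": {"steps": [{"translation": [-0.1,0,3],"delta_rot": [0,0,0],"jaw": 0},{"translation": [-0.1,0,7],"delta_rot": [0,0,0],"jaw": 0},{"translation": [-0.1,0,11],"delta_rot": [0,0,0],"jaw": 0},{"translation": [-0.1,0,14],"delta_rot": [0,0,0],"jaw": 0},{"translation": [-0.1,0,16.2],"delta_rot": [0,0,0],"jaw": 0},{"translation": [-0.1,0,16.2],"delta_rot": [0,0,0],"jaw": 0},{"translation": [-0.1,0,16.2],"delta_rot": [0,0,0],"jaw": 0},{"translation": [-0.1,0,16.2],"delta_rot": [0,0,0],"jaw": 0}]}}

```text
time: 12.55
tool_pos: [0.478, -0.0869, 0.1014]
tool_rot: [0.0, 0.998, -0.065, 0.002]
contact_force: [0.4, -0.1, 0.2]
gripper_width: -0.002
grasp_force: 0.0
```

Emit:
{"op": "send_rows", "data": {"steps": [{"translation": [0,-0.5,0],"delta_rot": [0,0,0],"jaw": 0},{"translation": [0,-1,0],"delta_rot": [0,0,0],"jaw": 0},{"translation": [0,-1.5,0],"delta_rot": [0,0,0],"jaw": 0},{"translation": [0,-2,0],"delta_rot": [0,0,0],"jaw": 0},{"translation": [0,-2.5,0],"delta_rot": [0,0,0],"jaw": 0},{"translation": [0,-3,0],"delta_rot": [0,0,0],"jaw": 0},{"translation": [0,-3.5,0],"delta_rot": [0,0,0],"jaw": 0},{"translation": [0,-3.5,0],"delta_rot": [0,0,0],"jaw": 0}]}}

```text
time: 13.35
tool_pos: [0.4809, -0.0516, 0.0992]
tool_rot: [0.0, 0.998, -0.065, -0.0]
contact_force: [-0.2, -3.4, 1.6]
gripper_width: 0.001
grasp_force: 1.6
```

```bash
cat > k.py <<'E'
from h import *
from scipy.optimize import least_squares
a=np.deg2rad(-7.5);O=np.array([.562,-.0032]);X=np.array([np.cos(a),np.sin(a)]);Y=np.array([-X[1],X[0]])
s=state(); t=s["tool_pos"]; F=s["contact_force"]; print("tcp console",(t[:2]-O)@X,(t[:2]-O)@Y,t[2],"F",F[:2]@X,F[:2]@Y)
f=grab_frame("side");w=cloud(f);c=np.stack([(w[...,:2]-O)@X,(w[...,:2]-O)@Y,w[...,2]],-1)
ty=(t[:2]-O)@Y
m=(abs(c[...,0]+.085)<.035)&(c[...,1]>ty+.016)&(c[...,1]<0.02)&(c[...,2]>.082)&(c[...,2]<.125)
q=c[m]; r=least_squares(lambda k:np.linalg.norm(q-k,axis=1)-.016,[-.085,-.045,.1],loss="soft_l1",f_scale=.002).x
print(len(q),"knob",r,"side tilt",np.arctan2(r[1]+.055,r[2]-.046),"away",np.arctan2(r[0]+.085,r[2]-.046))
cv2.imwrite("pics/k%d.png"%(s["time"]*100),f["pixels"][130:400,150:500])
E
python3 k.py
```

```text
tcp console -0.07405733374098518 -0.05853278822799954 0.09918106621054673 F 0.2165159639610489 -3.41785142580044
164 knob [-0.08727592 -0.03220613  0.09826022] side tilt 0.41128598355101925 away -0.043522207958119494
```

The stick is at 0.41 rad to the left, with fore-and-aft near 0. Hold it there.

Emit:
{"op": "send_rows", "data": {"steps": [{"translation": [0,0,0],"delta_rot": [0,0,0],"jaw": 0},{"translation": [0,0,0],"delta_rot": [0,0,0],"jaw": 0},{"translation": [0,0,0],"delta_rot": [0,0,0],"jaw": 0},{"translation": [0,0,0],"delta_rot": [0,0,0],"jaw": 0},{"translation": [0,0,0],"delta_rot": [0,0,0],"jaw": 0},{"translation": [0,0,0],"delta_rot": [0,0,0],"jaw": 0},{"translation": [0,0,0],"delta_rot": [0,0,0],"jaw": 0},{"translation": [0,0,0],"delta_rot": [0,0,0],"jaw": 0}]}}

```text
time: 14.2
tool_pos: [0.481, -0.0519, 0.0993]
tool_rot: [0.0, 0.998, -0.065, -0.0]
contact_force: [-0.3, -3.9, 0.3]
gripper_width: 0.002
grasp_force: 1.7
```

Emit:
{"op": "send_rows", "data": {"steps": [{"translation": [0,0,0],"delta_rot": [0,0,0],"jaw": 0},{"translation": [0,0,0],"delta_rot": [0,0,0],"jaw": 0},{"translation": [0,0,0],"delta_rot": [0,0,0],"jaw": 0},{"translation": [0,0,0],"delta_rot": [0,0,0],"jaw": 0},{"translation": [0,0,0],"delta_rot": [0,0,0],"jaw": 0},{"translation": [0,0,0],"delta_rot": [0,0,0],"jaw": 0},{"translation": [0,0,0],"delta_rot": [0,0,0],"jaw": 0},{"translation": [0,0,0],"delta_rot": [0,0,0],"jaw": 0}]}}

```text
time: 15.0
tool_pos: [0.481, -0.0519, 0.0993]
tool_rot: [0.0, 0.998, -0.065, -0.0]
contact_force: [-0.4, -4.2, 0.7]
gripper_width: 0.001
grasp_force: 1.7
```

```bash
python3 k.py
```

```text
tcp console -0.0739592555731157 -0.0588160945579256 0.09930693820135864 F 0.15435851294273345 -4.264231668563616
164 knob [-0.08717552 -0.03232847  0.09818392] side tilt 0.40985118683419997 away -0.04166532468019879
```

It was held for 1.6 s. I'll back off slowly and lift clear.

Emit:
{"op": "send_rows", "data": {"steps": [{"translation": [0,0.5,0],"delta_rot": [0,0,0],"jaw": 0},{"translation": [0,1,0],"delta_rot": [0,0,0],"jaw": 0},{"translation": [0,1.5,0],"delta_rot": [0,0,0],"jaw": 0},{"translation": [0,2,0],"delta_rot": [0,0,0],"jaw": 0},{"translation": [0,2.6,0],"delta_rot": [0,0,0],"jaw": 0},{"translation": [0,3.3,0],"delta_rot": [0,0,0],"jaw": 0},{"translation": [0,4.5,0],"delta_rot": [0,0,0],"jaw": 0},{"translation": [0,5.5,0],"delta_rot": [0,0,0],"jaw": 0}]}}

```text
time: 15.85
tool_pos: [0.4737, -0.1073, 0.0992]
tool_rot: [-0.0, 0.998, -0.065, -0.0]
contact_force: [-0.4, 0.5, 0.3]
gripper_width: 0.004
grasp_force: 0.0
```

Emit:
{"op": "send_rows", "data": {"steps": [{"translation": [0,0,-2],"delta_rot": [0,0,0],"jaw": 0},{"translation": [0,0,-5],"delta_rot": [0,0,0],"jaw": 0},{"translation": [0,0,-9],"delta_rot": [0,0,0],"jaw": 0},{"translation": [0,0,-12],"delta_rot": [0,0,0],"jaw": 0},{"translation": [0,0,-15],"delta_rot": [0,0,0],"jaw": 0},{"translation": [0,0,-15],"delta_rot": [0,0,0],"jaw": 0},{"translation": [0,0,-15],"delta_rot": [0,0,0],"jaw": 0},{"translation": [0,0,-15],"delta_rot": [0,0,0],"jaw": 0}]}}

```text
time: 16.65
tool_pos: [0.4731, -0.1064, 0.2476]
tool_rot: [-0.0, 0.998, -0.065, -0.001]
contact_force: [0.6, 0.1, -0.1]
gripper_width: 0.003
grasp_force: 0.0
```

```bash
python3 k.py; ls pics
```

```text
tcp console -0.07463577775289026 -0.1139561132157136 0.24758310793961483 F 0.535596026091138 0.20723916814594817
170 knob [-0.08477168 -0.05484597  0.10286709] side tilt 0.0027086292075574154 away 0.004014963009399179
k1335.png
k1500.png
k1664.png
s3.png
s4.png
scene0.png
scene2.png
side0.png
side2.png
wr1.png
```

The stick is upright again, the flap is down, the wedge is flat and the arm is clear, so I'll hand it in.

```bash
python3 -c "
from plant import *
print(job_done())"
```

```text
the job is handed in; nothing more can be done
None
```

I moved the wedge to the free patch, the flap folded down flat, and I held the joystick about 0.41 rad left for over 1.6 s until it sprang back; I handed the job in at about 17 s, and the interface gave no verdict.

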